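Slide the spacer under the setting tile and hold the tile flush

ROBOT

A 6-joint arm with a two-finger parallel gripper is mounted at the origin on a cart in front of the work surface, level with it; the furniture and walls round the work are solid. World frame = base frame: x ahead of the robot, y to its left, z up, the work surface at z = 0. Lengths are in m, angles in degrees, forces in N, time in s.
With the tool pointing down it reaches from about 0.275 to 0.75 m from the base axis. Payload 10.2 kg.
Tool frame: the origin (TCP) lies at the very end of the fingers, on their centre line; the grasp point (between the pads) lies 19 mm behind it; z points along the fingers, y is the line along which they close (so a half turn about z gives the same grasp; the last joint's range is limited). The gripper opens to 88 mm and grips with 3 to 60 N. Pads are 18 mm wide; open, the fingers measure 123 mm over their backs; the gripper's body (75 mm by 187 mm) begins 45 mm behind the grasp point.
Start: joints at [-79.32, 17.928, 85.812, -0, 76.261, -12.8], TCP at [0.209, -0.482, 0.239] pointing down, gripper open.
Joint ranges: [-168.41, 168.41], [-55.51, 124.54], [10.69, 146.95], [-70.63, 250.63], [1, 178], [-165.06, 165.06]. Speed limits (degrees/s): [136.94, 136.94, 172.46, 180, 180, 180].

INTERFACE

Orientations are given as [roll, pitch, yaw] about the fixed x, y, z axes, in that order (R = Rz(yaw) Ry(pitch) Rx(roll)).
In Python, from bench import ctrl gives the robot as it stands.
- The arm moves only by the tool step_arm, never from a script. Its argument "motion" is a list of rows, each a list of 7 numbers: the finger opening in m, from 0 to 0.0881, then the shift along the world's x, y, z in m, then the turn, a rotation vector about the world's x, y, z in degrees. A call has 1 to 10 rows; each row shifts and turns the commanded pose from where the row before left it; what a row does not reach is not made up. A row lasts 1/12 s, in which the tool goes at most 41.7 mm and 7.16 degrees, less where a joint would pass 70% of its speed; a pose out of reach is approached as far as the arm can. A call is refused whole if a number of a shift passes 0.0417 or a number of a turn 7.16, either way. A call with a gripper value outside its range is refused whole. The fingers move at their own pace and stop on an object; the grip force is fixed at half the most. Time passes only in rows, so rows that do not move let the fingers close. It gives the time, the measured TCP pose, the force, the opening and the grip force at its end, in the units of the state.
- ctrl.get_obs(): the state, without advancing time (a new reading comes with each control period).
- ctrl.snapshot(name): name is "side" or "top"; returns (picture, depth): 420x560x3 uint8, blue, green, red; 420x560 float32, m along the optical axis (not along the pixel's ray), 0 where there is no reading.
- ctrl.camera_model(name): a dict with "vertical_fov" (degrees; the focal length in pixels is half the picture's height over the tangent of half this angle, whatever the lens; pixels are square), "cx", "cy" (the principal point, pixels), "dist" ([k1, k2, p1, p2, k3] as OpenCV has them; the pictures are not rectified), "cam_to_world" (4x4, takes a point from camera to world coordinates). Camera axes: x right, y down, z forward; pixel columns grow to the right and rows downward; lengths in m; the calibration is good to about 2 mm. A picture is of the moment at which its call begins. camera_model takes no time and is no camera call.
- ctrl.close_job(): hands the job in; it is judged then, once.
The state is a dict: "clock": time; "joints": joint angles; "joint_velocities": joint speeds; "effort": joint torques, N m; "ee_pos": TCP position; "orientation": TCP orientation; "contact_force": force on the tool from outside, world axes, zero at the start; "moment": the same for the moment, N m; "opening": opening from 0.0 (shut) to 1.0 (fully open); "grip_force": force on a finger pad.
Only numpy, scipy, OpenCV 4.12 (cv2) and the standard library are available. Lean on these libraries where they do the work, as an engineer would, in place of code of your own. Each camera call takes 0.05 s, during which the arm holds its last target. There are 200 camera calls.

TASK

Take the spacer (the bar of even thickness, not the tapered wedge) and slide it, nose first, under the raised tile of the setting jig, along the one lane that is both deep and wide enough for it, all the way to its end stop. Let go of it, then press the tile down firmly until it lies flush on the spacer, and finish while still holding it pressed down, because its springs would lift it again. Leave the wedge, the vial, the weight and the sample cup where they are.

Things in the scene. Friction and masses are not known exactly. Their poses are not given: they have to be found in the camera images.
- jig: Fixed jig: dark steel base plate 141 (x) x 152 (y) x 8 mm, from x = -61 to +80 mm; origin at bench level. Its +x points from the open front (robot side) to the hinge; hinge posts 44 mm high at x = 55, y = +-70 mm. Three aluminium inserts lie side by side on the plate at y = +44, 0, -44 mm in varying order, under the hinged tile.
- tile (a joint): Hinge of the white tile, rad: 0.25 = raised by springs (start, upper stop), 0 = level, flush on the spacer in the open lane, -0.04 = lower stop with nothing under it. Axis along the jig's y at jig x = 55 mm, 33 mm high. Tile 124 mm wide, 10 thick, front edge 90 mm from the axis; top 38 mm high when level, about 60 at the raised front edge. About 3 N at tile_press holds it level.
- tile_press (a point): Point on the tile's top face, mid width, 68 mm from the hinge line: a good place to press. It moves with the tile; at level it lies at jig x = -13, y = 0, height 38 mm.
- insert_open: The lane that fits: aluminium insert 92 (x) x 44 (y) mm, lane floor 12 mm above the bench, rails 9 mm high, 28 mm apart, flared to about 36 mm over the first 24 mm at the front. End stop face 36 mm in +x of the insert's centre. Origin: centre of its underside, 8 mm above the bench, at jig x = -11 mm; axes as the jig's.
- open_home (a point): Where the spacer's origin lies when it is fully home in the open lane: on the lane floor, 12 mm above the bench, in the lane's middle (19 mm in -x of the insert's centre).
- insert_shallow: Insert of the same outline whose floor is 16 mm thick (24 mm above the bench) with 3 mm rails: too little height is left under the tile, the spacer jams before its end stop. Origin and axes as above.
- insert_narrow: Insert with a 4 mm floor and 9 mm rails only 16 mm apart: too narrow for the spacer. Origin and axes as above.
- spacer: Loose dark steel spacer, about 0.12 kg: bar 110 (x) x 24 (y) x 16 mm of even thickness, with an upright tab 20 (x) x 14 (y) mm rising to 48 mm above its underside, centred 43 mm in -x of the origin (centre of the underside). The nose, which goes in first, is the +x end. It lies on the bench left or right of the jig, the wedge on the other side.
- spacer_tab (a point): Middle of the spacer's tab, 40 mm above its underside: the place to grip it, across y (14 mm), with the fingertips above the 16 mm high bar.
- wedge: Loose dark steel wedge, not to be used: long and wide like the spacer, but its bar tapers from about 16 mm to about 4 mm at the nose and it has a round mushroom knob (22 mm across) in place of the flat tab. Origin: centre of the underside.
- vial_1: Loose sample vial with red cap, 27 mm across, 66 mm high, stands on the bench; bystander. Origin: centre of the underside.
- weight_100: Loose knobbed balance weight, 25 mm across, 34 mm high; bystander. Origin: centre of the underside.
- cup_3: Loose open sample cup, 46 mm across, 26 mm high; bystander. Origin: centre of the underside.
Mind the look-alikes: they are no part of the job. What is shaped like the spacer but red is not meant.

How it is judged:
By the outcome, as a careful person would: the job done as asked, in the order asked, and still so for the second after the job is handed in, while the arm keeps its last pose, push and grip.
It also fails if it takes over 48 s, if anything falls off the work surface, if the arm or the gripper's body presses on something with over 40 N, if the wrist force passes 120 N, or if a joint passes its speed limit or range.

## Working session

There is one attempt and no reset: what is moved stays moved. The work goes in short steps, Python scripts to look and compute and a tool call to move; the robot and the scene stay as the last step left them, time stands still between calls to the robot, and variables do not carry over. Pictures are saved under pics/ and viewed, at most 10 in all, crops included, and the job is handed in when it is done.

Besides the shell and the picture viewer there is one more tool, called after "Call:" as name([rows], argument=value, ...), one row to a line, values as JSON. step_arm: Moves the arm, as the interface text tells. Its arguments: {"type":"object","properties":{"motion":{"type":"array","items":{"type":"array","items":{"type":"number"}}}},"required":["motion"]}

```bash
mkdir -p pics; cat > h.py <<'E'
import numpy as np, cv2
from bench import ctrl
def snap(n,f):
    im,d=ctrl.snapshot(n); cv2.imwrite(f'pics/{f}.png',im); np.savez(f'pics/{f}.npz',im=im,d=d); return im,d
def K(m):
    f=210/np.tan(np.radians(m['vertical_fov']/2)); return np.array([[f,0,m['cx']],[0,f,m['cy']],[0,0,1.]])
def pts(n,uv,depth=None,z=None):
    m=ctrl.camera_model(n); T=np.array(m['cam_to_world'])
    uv=np.asarray(uv,float).reshape(-1,1,2)
    r=cv2.undistortPoints(uv,K(m),np.array(m['dist'],float)).reshape(-1,2)
    r=np.c_[r,np.ones(len(r))]
    if depth is not None: return (r*np.reshape(depth,(-1,1)))@T[:3,:3].T+T[:3,3]
    w=r@T[:3,:3].T; s=(z-T[2,3])/w[:,2]; return T[:3,3]+w*s[:,None]
E
python3 - <<'E'
from h import *
for n in('top','side'): snap(n,n+'0'); print(np.round(ctrl.camera_model(n)['cam_to_world'],3).tolist())
print(ctrl.get_obs())
E
```

```text
[[-0.025, -0.979, 0.204, 0.339], [-1.0, 0.023, -0.01, 0.052], [0.005, -0.205, -0.979, 1.153], [0.0, 0.0, 0.0, 1.0]]
[[-0.986, -0.098, 0.135, 0.419], [-0.167, 0.523, -0.836, 0.976], [0.011, -0.847, -0.532, 0.636], [0.0, 0.0, 0.0, 1.0]]
{'clock': 0.1, 'joints': array([-7.93195770e+01,  1.79563757e+01,  8.58507186e+01, -3.67630031e-04,
        7.62614112e+01, -1.27995385e+01]), 'joint_velocities': array([-0.00456033, -0.09288221, -0.12713348,  0.00651607,  0.01707277,
       -0.09018718]), 'effort': array([ 1.87594960e-03, -4.02807820e+01, -2.52647156e+01,  6.94774697e-02,
        3.41829134e-02, -7.06632977e-05]), 'ee_pos': array([ 0.20912123, -0.48130133,  0.2382101 ]), 'orientation': array([-1.79933118e+02, -1.48286187e-02,  2.34800404e+01]), 'contact_force': array([ 0.15413413, -1.17397422, -0.57494615]), 'moment': array([ 0.02711388, -0.01973369, -0.00865867]), 'grip_force': 0.0, 'opening': 0.9986333321547572}
```

View pics/top0.png

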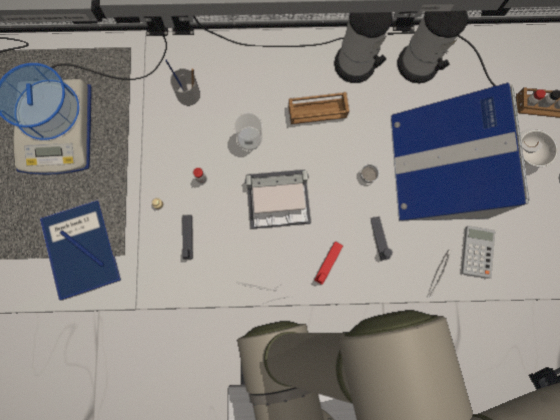

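View pics/side0.png

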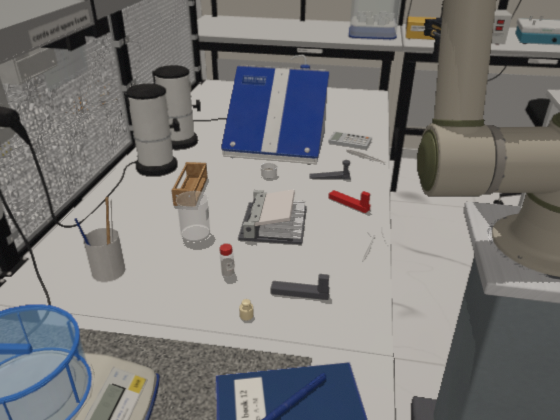

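The top view shows the jig at (279,200), dark bars at (187,237) and (380,238), and the red decoy at (328,262). The side view shows the left bar at (302,290) and the right bar at (330,174). I'll zoom in to tell the two bars apart and find the open lane.

```bash
python3 - <<'E'
from h import *
t=cv2.imread('pics/top0.png'); s=cv2.imread('pics/side0.png')
c=lambda im,x,y,w,h:cv2.resize(im[y:y+h,x:x+w],(400,300),interpolation=cv2.INTER_CUBIC)
m=np.vstack([np.hstack([c(t,230,160,96,72),c(s,230,180,96,72)]),np.hstack([c(s,262,255,80,60),c(s,295,150,80,60)])])
cv2.imwrite('pics/m1.png',m)
# dark masks in top
for nm,(x,y,w,h) in dict(L=(165,205,50,60),R=(362,205,40,60),jig=(238,162,80,72)).items():
    g=cv2.cvtColor(t[y:y+h,x:x+w],cv2.COLOR_BGR2GRAY)
    k=(g<100).astype('uint8'); n,l,st,ce=cv2.connectedComponentsWithStats(k); i=1+st[1:,4].argmax()
    cs=cv2.findContours((l==i).astype('uint8'),0,2)[0][0]
    r=cv2.minAreaRect(cs); b=cv2.boxPoints(r)+[x,y]
    z=0.008 if nm=='jig' else 0.016
    print(nm,st[i,4],np.round(b,1).tolist(),np.round(pts('top',b,z=z),4).tolist())
E
```

```text
L 418 [[182.0, 215.0], [192.0, 215.0], [192.0, 259.0], [182.0, 259.0]] [[0.5565, 0.2692, 0.016], [0.5559, 0.2444, 0.016], [0.4469, 0.2432, 0.016], [0.4475, 0.2675, 0.016]]
R 430 [[370.1, 218.4], [383.0, 215.6], [392.2, 257.5], [379.3, 260.4]] [[0.5368, -0.1976, 0.016], [0.5431, -0.2302, 0.016], [0.4386, -0.245, 0.016], [0.4325, -0.213, 0.016]]
jig 373 [[246.5, 184.4], [305.9, 179.3], [309.7, 223.5], [250.3, 228.6]] [[0.6332, 0.1085, 0.008], [0.643, -0.0427, 0.008], [0.5289, -0.0477, 0.008], [0.5196, 0.1006, 0.008]]
```

View pics/m1.png

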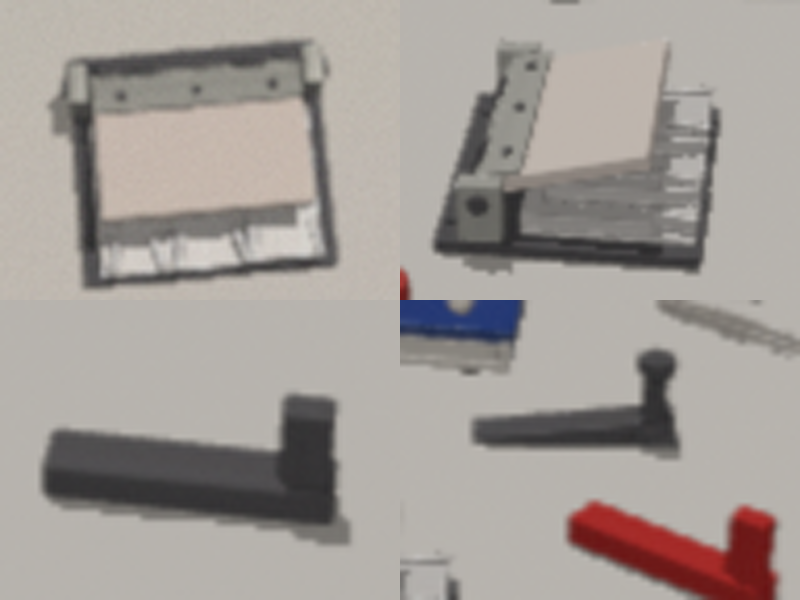

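```bash
cat > jig.py <<'E'
from h import *
def cloud(n,f):
    d=np.load(f'pics/{f}.npz')['d']; v,u=np.nonzero(d>0)
    return pts(n,np.c_[u,v],depth=d[v,u])
if __name__=='__main__':
  np.set_printoptions(linewidth=200,suppress=True)
  for n in('top','side'):
    P=cloud(n,n+'0')
    b=P[(abs(P[:,0]-.585)<.11)&(abs(P[:,1]-.03)<.11)]
    fl=b[b[:,2]<.005]; print(n,'bench z',np.median(fl[:,2]),fl[:,2].std())
    z0=np.median(fl[:,2])
    q=b[(b[:,2]-z0>.005)&(b[:,2]<.07)]
    r=cv2.minAreaRect(q[:,:2].astype('f4')*1000); print(n,len(q),r, cv2.boxPoints(r).round(1).tolist())
    a=np.radians(3.6); o=np.array([.585,.030])
    J=(b[:,:2]-o)@np.array([[np.cos(a),-np.sin(a)],[np.sin(a),np.cos(a)]])*1000; z=(b[:,2]-z0)*1000
    xs=np.arange(-70,-15,6); ys=np.arange(-80,81,5)
    for x in xs:
        row=[]
        for y in ys:
            k=(abs(J[:,0]-x)<3)&(abs(J[:,1]-y)<2.5); row.append(round(np.median(z[k])) if k.any() else -1)
        print(x,row)
E
python3 jig.py
```

```text
top bench z -0.00022547436596620507 0.002194284218468901
top 3299 ((584.8648681640625, 27.901687622070312), (216.4589080810547, 212.31263732910156), 0.2848093509674072) [[476.1000061035156, 133.5], [477.20001220703125, -78.80000305175781], [693.5999755859375, -77.69999694824219], [692.5999755859375, 134.60000610351562]]
-70 [-3, -1, 0, 0, 0, 2, 1, -2, 0, 0, -1, -1, 1, -1, -1, 0, 0, 0, 2, 0, -1, 1, -1, 2, -1, 1, -1, 2, 0, -1, -1, -2, 3]
-64 [0, -1, -1, 0, 1, 1, 0, 2, 0, 0, -1, 0, 1, 2, 0, -1, -1, 1, 2, -1, 1, 0, -1, 0, 1, 2, -1, -1, 0, 0, 2, 0, 0]
-58 [1, 9, 8, 13, 11, 10, 8, 12, 7, 12, 11, 9, 13, 10, 9, 11, 8, 10, 10, 10, 10, 10, 12, 11, 6, 9, 12, 9, 10, 10, 7, 9, 2]
-52 [-2, 6, 9, 28, 24, 23, 24, 25, 24, 26, 25, 27, 20, 13, 11, 13, 13, 13, 11, 13, 22, 12, 22, 11, 15, 12, 12, 18, 16, 11, 9, 5, 1]
-46 [0, 4, 10, 24, 27, 23, 24, 26, 26, 23, 24, 27, 19, 11, 13, 12, 13, 12, 11, 13, 18, 12, 21, 12, 13, 13, 13, 16, 16, 12, 7, 5, -1]
-40 [0, 7, 8, 25, 26, 24, 24, 23, 26, 23, 27, 26, 14, 17, 11, 13, 13, 13, 13, 17, 16, 11, 13, 16, 13, 14, 12, 20, 12, 12, 11, 6, 1]
-34 [3, 4, 7, 24, 28, 27, 2
[... 1395 characters left out ...]
3, 14, -1, 18, 14, 9, 9, 3, 0]
-40 [-1, -1, -1, 27, 26, 24, 24, 24, 26, 25, 24, 24, 19, 14, 13, 12, 14, -1, -1, 19, 20, -1, 19, 16, 13, -1, -1, 17, 13, 12, 8, 2, 1]
-34 [-1, -1, 27, 27, 27, 52, 25, 23, 25, 24, 27, 25, 21, 16, 12, 13, 13, 56, -1, 17, 23, 36, 20, 17, -1, 55, 18, 18, 15, 13, 7, 5, 0]
-28 [-1, -1, 26, 28, 42, 60, 61, 43, 59, 58, 58, 58, 22, 39, 14, 58, 59, 59, 59, 56, 23, 23, 40, 19, 60, 60, 59, 59, 54, 15, 8, 5, 0]
-22 [-1, -1, -1, -1, 58, 59, 59, 58, 57, 59, 58, 59, 59, 58, 59, 59, 59, 59, 58, 58, 58, 40, 21, 17, 59, 59, 39, 52, 53, 16, 8, 5, 0]
-16 [-1, -1, -1, -1, 57, 57, 57, 56, 58, 57, 58, 57, 57, 57, 56, 56, 57, 57, 58, 56, 56, 22, 39, 19, 55, 57, 57, 21, 52, 16, 7, 4, 1]
```

```bash
python3 - <<'E'
from jig import *
for n in('top','side'):
    P=cloud(n,n+'0'); b=P[(abs(P[:,0]-.5)<.08)&(abs(P[:,1]-.256)<.03)]
    t=b[(b[:,2]>.040)&(b[:,2]<.06)]; print(n,'tab',len(t),np.median(t,0).round(4),(t.min(0)+t.max(0))/2)
    m=b[(b[:,2]>.012)&(b[:,2]<.02)&(b[:,0]>.48)]; print('bar',len(m),m.mean(0).round(4),m.max(0),m.min(0))
    for x in np.arange(.48,.56,.02):
        k=m[abs(m[:,0]-x)<.01]; print(round(x,2),k[:,1].mean().round(4),k[:,1].min().round(4),k[:,1].max().round(4))
# colour edge in both views
for n,(x,y,w,h),z in(('side',(262,265,80,40),.016),):
    g=cv2.cvtColor(cv2.imread(f'pics/{n}0.png')[y:y+h,x:x+w],cv2.COLOR_BGR2GRAY)
    v,u=np.nonzero(g<95); p=pts(n,np.c_[u+x,v+y],z=0.0); print(p.min(0),p.max(0))
E
```

```text
top tab 54 [0.4586 0.2559 0.0475] [0.45867971 0.25559299 0.04647178]
bar 278 [0.5182 0.2578 0.0159] [0.5568121  0.26975026 0.01990189] [0.48103567 0.24555465 0.01205666]
0.48 0.2575 0.2461 0.2684
0.5 0.2572 0.2456 0.2688
0.52 0.2578 0.2462 0.2692
0.54 0.2584 0.2464 0.2698
0.56 0.2581 0.2487 0.2694
side tab 84 [0.4597 0.2605 0.0478] [0.46035163 0.25695193 0.04582091]
bar 400 [0.5184 0.2596 0.0164] [0.55735171 0.27107122 0.0197303 ] [0.4801698  0.24291527 0.01213701]
0.48 0.2588 0.2429 0.2693
0.5 0.2592 0.2436 0.2706
0.52 0.2596 0.2441 0.2708
0.54 0.2602 0.2467 0.2708
0.56 0.2604 0.2484 0.2711
[0.44815408 0.19214049 0.        ] [0.55909316 0.26685444 0.        ]
```

Call:
step_arm([
  [0.088,0.025,0.04,0,0,0,-2.2],
  [0.088,0.025,0.04,0,0,0,-2.2],
  [0.088,0.025,0.04,0,0,0,-2.2],
  [0.088,0.025,0.04,0,0,0,-2.2],
  [0.088,0.025,0.04,0,0,0,-2.2],
  [0.088,0.025,0.04,0,0,0,-2.2],
  [0.088,0.025,0.04,0,0,0,-2.2],
  [0.088,0.025,0.04,0,0,0,-2.2],
  [0.088,0.025,0.04,0,0,0,-2.2],
  [0.088,0.025,0.04,0,0,0,-2.2],
])

```text
clock: 0.93
ee_pos: [0.4305, -0.1262, 0.2387]
orientation: [-180.0, 0.0, 1.4]
contact_force: [0.1, 0.1, 0.1]
opening: 1.001
grip_force: 0.0
```

Call:
step_arm([
  [0.088,0,0.04,0,0,0,0],
  [0.088,0,0.04,0,0,0,0],
  [0.088,0,0.04,0,0,0,0],
  [0.088,0,0.04,0,0,0,0],
  [0.088,0,0.04,0,0,0,0],
  [0.088,0,0.04,0,0,0,0],
  [0.088,0,0.04,0,0,0,0],
  [0.088,0,0.04,0,0,0,0],
  [0.088,0,0,0,0,0,0],
  [0.088,0,0,0,0,0,0],
])

```text
clock: 1.77
ee_pos: [0.4294, 0.1931, 0.2383]
orientation: [180.0, 0.1, 1.7]
contact_force: [0.0, -0.7, -0.4]
opening: 0.999
grip_force: 0.0
```

Call:
step_arm([
  [0.088,0.015,0.032,-0.02,0,0,-0.8],
  [0.088,0.015,0.032,-0.03,0,0,0],
  [0.088,0,0,-0.035,0,0,0],
  [0.088,0,0,-0.035,0,0,0],
  [0.088,0,0,-0.035,0,0,0],
  [0.088,0,0,-0.03,0,0,0],
  [0.088,0,0,0,0,0,0],
  [0.088,0,0,0,0,0,0],
])

```text
clock: 2.43
ee_pos: [0.4585, 0.2513, 0.0566]
orientation: [180.0, 0.1, 0.6]
contact_force: [-0.1, 0.5, 0.5]
opening: 0.999
grip_force: 0.0
```

Call:
step_arm([
  [0.088,0.001,0.005,0,0,0,0.2],
  [0.088,0,0,-0.018,0,0,0],
  [0.088,0,0,-0.0165,0,0,0],
  [0.088,0,0,0,0,0,0],
  [0.088,0,0,0,0,0,0],
])

```text
clock: 2.85
ee_pos: [0.4603, 0.2577, 0.0238]
orientation: [-180.0, -0.1, 0.9]
contact_force: [0.4, -0.1, 0.9]
opening: 1.0
grip_force: 0.0
```

Call:
step_arm([
  [0.0,0,0,0,0,0,0],
  [0.0,0,0,0,0,0,0],
  [0.0,0,0,0,0,0,0],
  [0.0,0,0,0,0,0,0],
  [0.0,0,0,0,0,0,0],
  [0.0,0,0,0,0,0,0],
  [0.0,0,0,0,0,0,0],
  [0.0,0,0,0,0,0,0],
  [0.0,0,0,0,0,0,0],
  [0.0,0,0,0,0,0,0],
])

```text
clock: 3.68
ee_pos: [0.4595, 0.2575, 0.0222]
orientation: [180.0, 0.0, 0.9]
contact_force: [0.5, -0.4, -1.2]
opening: 0.265
grip_force: 0.0
```

Call:
step_arm([
  [0.0,0,0,0,0,0,0],
  [0.0,0,0,0,0,0,0],
  [0.0,0,0,0,0,0,0],
  [0.0,0,0,0,0,0,0],
  [0.0,0,0,0,0,0,0],
  [0.0,0,0,0,0,0,0],
])

```text
clock: 4.18
ee_pos: [0.4595, 0.2575, 0.0222]
orientation: [180.0, 0.0, 0.9]
contact_force: [0.6, -0.1, 0.5]
opening: 0.157
grip_force: 30.0
```

Call:
step_arm([
  [0.0,0,0,0.02,0,0,0],
  [0.0,0,0,0.03,0,0,0],
  [0.0,-0.005,-0.02,0.03,0,0,0.5],
  [0.0,-0.01,-0.035,0,0,0,0.6],
  [0.0,-0.01,-0.035,0,0,0,0.6],
  [0.0,-0.013,-0.035,0,0,0,0.6],
  [0.0,0,-0.035,0,0,0,0.5],
  [0.0,0,-0.035,0,0,0,0],
  [0.0,0,-0.03,0,0,0,0],
  [0.0,0,0,0,0,0,0],
])

```text
clock: 5.02
ee_pos: [0.4217, 0.0287, 0.1024]
orientation: [179.9, -0.0, 3.4]
contact_force: [-0.2, 1.0, -1.6]
opening: 0.154
grip_force: 30.0
```

```bash
python3 - <<'E'
from h import *
a=np.radians(3.75)
t=np.array([.5857,.0307])-.165*np.array([np.cos(a),np.sin(a)])
o=ctrl.get_obs(); print(o['ee_pos'],o['orientation'],t-o['ee_pos'][:2])
E
```

```text
[0.42172868 0.02874654 0.10244558] [ 1.79946135e+02 -3.64652885e-02  3.43038739e+00] [-0.00067541 -0.00883806]
```

Call:
step_arm([
  [0.0,-0.001,-0.009,-0.02,0,0,0.3],
  [0.0,0,0,-0.025,0,0,0],
  [0.0,0,0,-0.02,0,0,0],
  [0.0,0,0,0,0,0,0],
  [0.0,0,0,0,0,0,0],
])

```text
clock: 5.43
ee_pos: [0.4202, 0.024, 0.0372]
orientation: [-180.0, 0.1, 4.0]
contact_force: [-0.3, -0.7, -0.4]
opening: 0.158
grip_force: 30.0
```

```bash
python3 - <<'E'
from h import *
o=ctrl.get_obs(); print(o['ee_pos'],o['orientation'],o['contact_force'])
t,_=snap('top','top1'); s,_=snap('side','side1')
c=lambda im,x,y,w,h:cv2.resize(im[y:y+h,x:x+w],(400,600),interpolation=cv2.INTER_CUBIC)
cv2.imwrite('pics/m2.png',np.hstack([c(t,240,160,80,120),cv2.resize(s[170:290,230:350],(400,400),interpolation=cv2.INTER_CUBIC)[:400] if 0 else c(s,240,165,80,120)]))
E
```

```text
[0.42016749 0.02401005 0.03715052] [-1.79966947e+02  9.44991048e-02  4.00180030e+00] [-0.32191264 -0.67909369 -0.38597959]
```

View pics/m2.png

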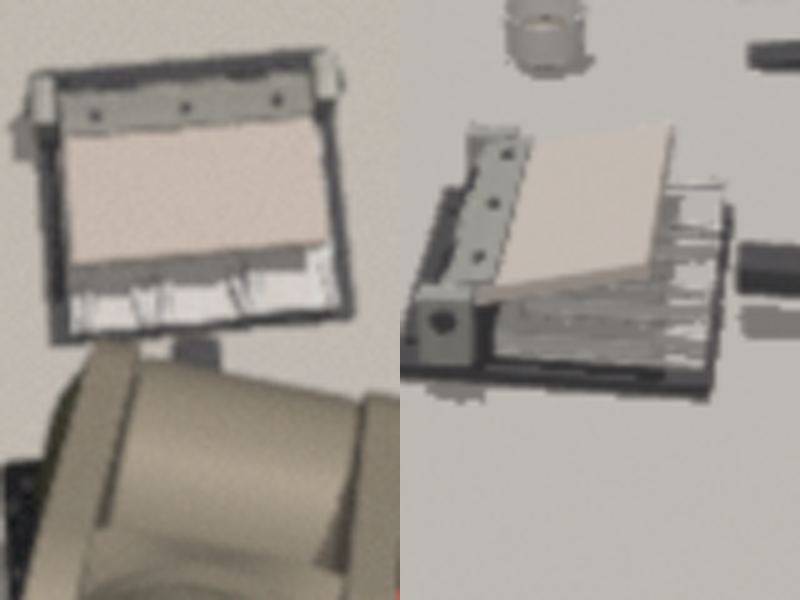

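```bash
python3 - <<'E'
from jig import *
a=np.radians(3.75); R=np.array([[np.cos(a),-np.sin(a)],[np.sin(a),np.cos(a)]])
for n in('top','side'):
    P=cloud(n,n+'1'); J=(P[:,:2]-[.5857,.0307])@R*1000; z=P[:,2]*1000
    k=(J[:,0]>-105)&(J[:,0]<-62)&(abs(J[:,1])<30)&(z>18)&(z<36)
    q=J[k]; print(n,k.sum(),'z',np.median(z[k]),'x',q[:,0].max(),'y',q[:,1].min(),q[:,1].max(),q[:,1].mean())
    im=np.load(f'pics/{n}1.npz')['im']; g=cv2.cvtColor(im,cv2.COLOR_BGR2GRAY)
    # rails in jig frame: height profile in y, pooled over front strips, both shots
    Q=np.vstack([P,cloud(n,n+'0')]); J=(Q[:,:2]-[.5857,.0307])@R*1000; z=Q[:,2]*1000
    for lo,hi in((-56,-46),(-46,-36)):
        print(lo,[(y,round(z[(J[:,0]>lo)&(J[:,0]<hi)&(abs(J[:,1]-y)<1.3)].mean())) for y in range(-28,30,2) if ((J[:,0]>lo)&(J[:,0]<hi)&(abs(J[:,1]-y)<1.3)).any()])
E
```

```text
top 56 z 30.147990327128447 x -68.17861769993158 y -5.986890329530422 16.471365248085828 4.752294490534368
-56 [(-28, 25), (-26, 29), (-24, 29), (-22, 25), (-20, 21), (-18, 17), (-16, 13), (-14, 12), (-12, 12), (-10, 12), (-8, 11), (-6, 13), (-4, 12), (-2, 14), (0, 14), (2, 12), (4, 12), (6, 12), (8, 12), (10, 10), (12, 12), (14, 13), (16, 11), (18, 19), (20, 19), (22, 19), (24, 12), (26, 12), (28, 19)]
-46 [(-28, 26), (-26, 28), (-24, 23), (-22, 13), (-20, 19), (-18, 21), (-16, 17), (-14, 14), (-12, 11), (-10, 13), (-8, 12), (-6, 13), (-4, 12), (-2, 11), (0, 13), (2, 12), (4, 12), (6, 12), (8, 13), (10, 12), (12, 12), (14, 13), (16, 18), (18, 21), (20, 13), (22, 13), (24, 13), (26, 12), (28, 13)]
side 182 z 30.896825975256004 x -66.47517362918853 y -9.259799598068778 19.05798960881354 9.723116977527821
-56 [(-28, 24), (-26, 24), (-24, 21), (-22, 19), (-20, 17), (-18, 16), (-16, 15), (-14, 13), (-12, 12), (-10, 13), (-8, 13), (-6, 13), (-4, 13), (-2, 13), (0, 13), (2, 14), (4, 14), (6, 15), (8, 15), (14, 19), (16, 20), (18, 20), (20, 20), (22, 19), (26, 17), (28, 17)]
-46 [(-28, 25), (-26, 24), (-24, 25), (-22, 22), (-20, 17), (-18, 17), (-16, 18), (-14, 15), (-12, 14), (-10, 14), (-8, 13), (-6, 13), (-4, 13), (-2, 14), (0, 13), (2, 13), (12, 19), (14, 18), (16, 18), (18, 20), (20, 20), (28, 20)]
```

Call:
step_arm([
  [0.0,0,-0.0045,-0.001,0,0,-0.3],
  [0.0,0.0,0,-0.0005,0,0,0],
  [0.0,0,0,0,0,0,0],
  [0.0,0.01,0.0007,0,0,0,0],
  [0.0,0.01,0.0007,0,0,0,0],
  [0.0,0.01,0.0007,0,0,0,0],
  [0.0,0,0,0,0,0,0],
  [0.0,0,0,0,0,0,0],
])

```text
clock: 6.2
ee_pos: [0.4503, 0.0212, 0.0358]
orientation: [-180.0, 0.0, 3.7]
contact_force: [-0.2, 1.0, -0.3]
opening: 0.152
grip_force: 30.0
```

```bash
python3 - <<'E'
from jig import *
o=ctrl.get_obs(); print(o['ee_pos'],o['orientation'],o['contact_force'])
a=np.radians(3.75); R=np.array([[np.cos(a),-np.sin(a)],[np.sin(a),np.cos(a)]])
print('tcp jig',(o['ee_pos'][:2]-[.5857,.0307])@R*1000)
snap('top','top2'); P=cloud('top','top2'); J=(P[:,:2]-[.5857,.0307])@R*1000; z=P[:,2]*1000
for lo,hi in((-75,-62),(-58,-50),(-50,-44)):
    k=(J[:,0]>lo)&(J[:,0]<hi)&(abs(J[:,1])<16)&(z>22)&(z<36)
    q=J[k]; print(k.sum(),'z',np.median(z[k]),'x',q[:,0].max(),'y',q[:,1].min(),q[:,1].max())
E
```

```text
[0.45034776 0.02119636 0.03580933] [-1.79999546e+02  2.77540936e-03  3.69071325e+00] [-0.15927243  0.98135495 -0.33421332]
tcp jig [-135.68400888   -0.63083212]
  return _methods._mean(a, axis=axis, dtype=dtype,
  ret = ret.dtype.type(ret / rcount)
Traceback (most recent call last):
ValueError: zero-size array to reduction operation maximum which has no identity
```

```bash
python3 - <<'E'
from jig import *
a=np.radians(3.75); R=np.array([[np.cos(a),-np.sin(a)],[np.sin(a),np.cos(a)]])
P=cloud('top','top2'); J=(P[:,:2]-[.5857,.0307])@R*1000; z=P[:,2]*1000
k=(J[:,0]>-58)&(J[:,0]<-36)&(abs(J[:,1])<16)&(z>23)&(z<36)
q=J[k]; print(k.sum(),'z',np.median(z[k]),q.min(0),q.max(0))
t=cv2.imread('pics/top2.png'); s,_=snap('side','side2')
c=lambda im,x,y:cv2.resize(im[y:y+72,x:x+48],(400,600),interpolation=cv2.INTER_CUBIC)
cv2.imwrite('pics/m3.png',np.hstack([c(t,256,180),c(s,274,180)]))
E
```

```text
22 z 30.05371098762266 [-46.53322191 -11.42460933] [-39.41784601  10.55587598]
```

View pics/m3.png

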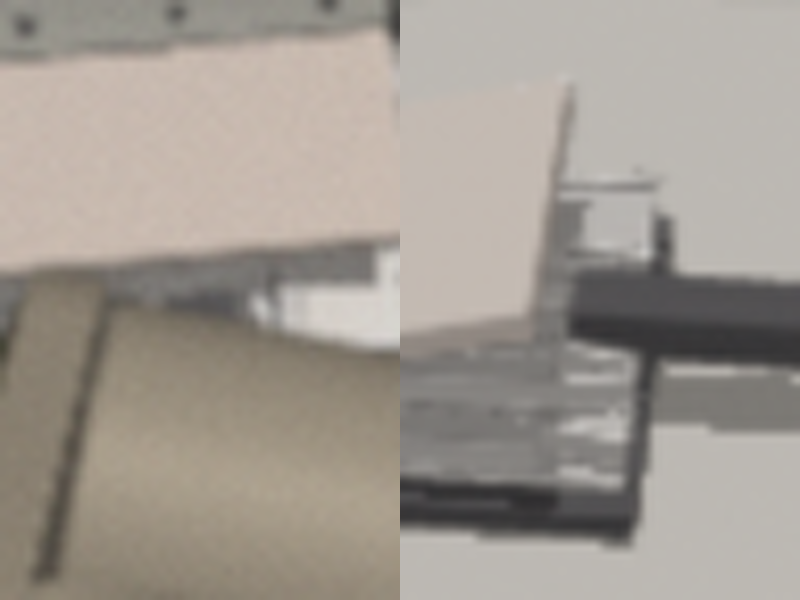

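Call:
step_arm([
  [0.0,0.006,0.0007,-0.0005,0,0,0],
  [0.0,0.006,0.0005,0,0,0,0],
  [0.0,0.006,0.0004,0,0,0,0],
  [0.0,0.006,0.0004,0,0,0,0],
  [0.0,0.006,0.0004,0,0,0,0],
  [0.0,0.006,0.0004,0,0,0,0],
  [0.0,0.006,0.0004,0,0,0,0],
  [0.0,0.006,0.0004,0,0,0,0],
  [0.0,0,0,0,0,0,0],
  [0.0,0,0,0,0,0,0],
])

```text
clock: 7.13
ee_pos: [0.4985, 0.0248, 0.0351]
orientation: [-180.0, 0.0, 3.7]
contact_force: [-1.0, 0.5, -1.3]
opening: 0.156
grip_force: 30.0
```

Call:
step_arm([
  [0.0,0.004,0.0003,-0.0005,0,0,0],
  [0.0,0.004,0.0003,0,0,0,0],
  [0.0,0.002,0.0001,0,0,0,0],
  [0.0,0.002,0.0001,0,0,0,0],
  [0.0,0.001,0.0001,0,0,0,0],
  [0.0,0.001,0,0,0,0,0],
  [0.0,0,0,0,0,0,0],
])

```text
clock: 7.72
ee_pos: [0.5124, 0.0257, 0.0347]
orientation: [-180.0, 0.0, 3.7]
contact_force: [-0.4, -0.3, -0.5]
opening: 0.158
grip_force: 30.0
```

Call:
step_arm([
  [0.0,0.001,0.0001,0,0,0,0],
  [0.0,0.001,0,0,0,0,0],
  [0.0,0.001,0.0001,0,0,0,0],
  [0.0,0,0,0,0,0,0],
])

```text
clock: 8.05
ee_pos: [0.5125, 0.0259, 0.0341]
orientation: [-180.0, 0.5, 3.7]
contact_force: [-15.3, -3.7, 7.4]
opening: 0.156
grip_force: 30.0
```

Call:
step_arm([
  [0.0,-0.001,0,-0.0005,0,0,0],
  [0.0,-0.001,0,-0.0005,0,0,0],
  [0.0,0,0,0,0,0,0],
  [0.04,0,0,0,0,0,0],
  [0.04,0,0,0,0,0,0],
  [0.04,0,0,0,0,0,0],
  [0.04,0,0,0,0,0,0],
  [0.04,0,0,0,0,0,0],
])

```text
clock: 8.72
ee_pos: [0.5136, 0.0259, 0.0337]
orientation: [180.0, -0.0, 3.7]
contact_force: [0.5, 0.6, 0.7]
opening: 0.447
grip_force: 0.0
```

Call:
step_arm([
  [0.04,0,0,0.01,0,0,0],
  [0.04,0,0,0.02,0,0,0],
  [0.04,0,0,0.03,0,0,0],
  [0.04,0,0,0.03,0,0,0],
  [0.0,-0.03,-0.002,0.01,0,0,0],
  [0.0,-0.03,-0.002,0,0,0,0],
  [0.0,0,0,0,0,0,0],
  [0.0,0,0,0,0,0,0],
])

```text
clock: 9.38
ee_pos: [0.4531, 0.0218, 0.1348]
orientation: [180.0, -0.1, 3.7]
contact_force: [1.0, 0.2, 0.1]
opening: 0.175
grip_force: 0.0
```

```bash
python3 - <<'E'
from jig import *
o=ctrl.get_obs(); print(o['ee_pos'],o['opening'])
a=np.radians(3.75); R=np.array([[np.cos(a),-np.sin(a)],[np.sin(a),np.cos(a)]])
for n in('top','side'):
    snap(n,n+'3'); P=cloud(n,n+'3'); J=(P[:,:2]-[.5857,.0307])@R*1000; z=P[:,2]*1000
    k=(J[:,0]>-100)&(J[:,0]<-45)&(abs(J[:,1])<16)&(z>50)&(z<64)
    if k.any(): q=J[k]; print(n,k.sum(),'z',np.median(z[k]),q.min(0),q.max(0))
    k=(J[:,0]>-60)&(J[:,0]<-36)&(abs(J[:,1])<16)&(z>23)&(z<36)
    if k.any(): q=J[k]; print(n,k.sum(),'z',np.median(z[k]),q.min(0),q.max(0))
t=cv2.imread('pics/top3.png'); s=cv2.imread('pics/side3.png')
c=lambda im,x,y:cv2.resize(im[y:y+96,x:x+64],(400,600),interpolation=cv2.INTER_CUBIC)
cv2.imwrite('pics/m4.png',np.hstack([c(t,248,165),c(s,264,160)]))
E
```

```text
[0.45305111 0.02183711 0.13475691] 0.17543516926865255
side 62 z 58.117613930135875 [-81.92220677  -4.77537794] [-63.22208212  12.96804627]
side 79 z 28.463112171263184 [-59.8600661  -12.59088126] [-36.16575229  15.66530766]
```

View pics/m4.png

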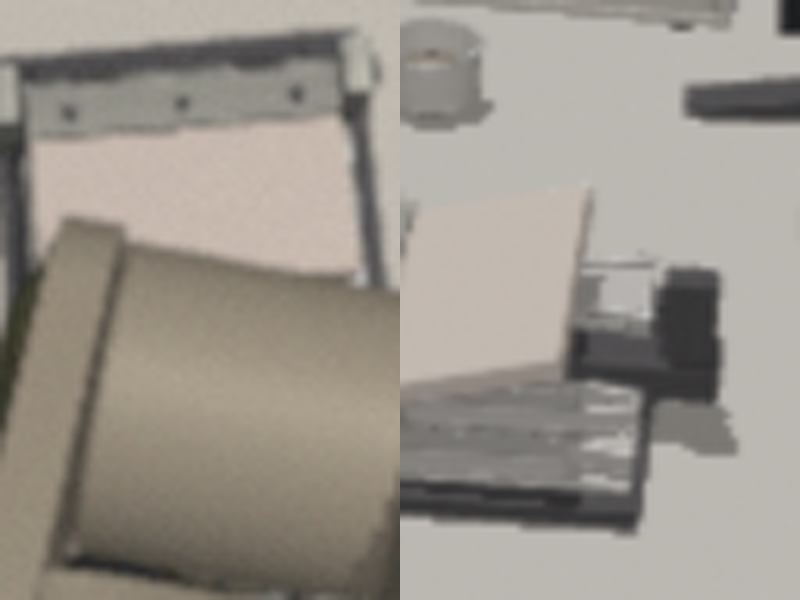

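Call:
step_arm([
  [0.0,0,0,-0.03,0,0,0],
  [0.0,0,0,-0.03,0,0,0],
  [0.0,0,0,-0.03,0,0,0],
  [0.0,0.015,0.001,0,0,0,0],
  [0.0,0.012,0.0008,0,0,0,0],
  [0.0,0.005,0.0003,0,0,0,0],
  [0.0,0.003,0.0002,0,0,0,0],
  [0.0,0.003,0.0002,0,0,0,0],
  [0.0,0,0,0,0,0,0],
  [0.0,0,0,0,0,0,0],
])

```text
clock: 10.32
ee_pos: [0.4913, 0.0244, 0.0439]
orientation: [180.0, -0.0, 3.7]
contact_force: [-0.3, -0.1, 0.2]
opening: 0.001
grip_force: 0.0
```

Call:
step_arm([
  [0.0,0.002,0.0001,0,0,0,0],
  [0.0,0.002,0.0001,0,0,0,0],
  [0.0,0.002,0.0001,0,0,0,0],
  [0.0,0,0,0,0,0,0],
])

```text
clock: 10.65
ee_pos: [0.4946, 0.0247, 0.0437]
orientation: [-180.0, 0.5, 3.7]
contact_force: [-17.6, -3.6, 15.1]
opening: 0.007
grip_force: 8.8
```

Call:
step_arm([
  [0.0,-0.006,-0.0004,0,0,0,0],
  [0.0,-0.004,-0.0002,0,0,0,0],
  [0.0,0,0,0.02,0,0,0],
  [0.0,0,0,0.03,0,0,0],
  [0.0,0,0,0.03,0,0,0],
  [0.0,0.02,0.0015,0,0,0,0],
  [0.0,0.03,0.002,0,0,0,0],
  [0.0,0.03,0.002,0,0,0,0],
  [0.0,0,0,0,0,0,0],
  [0.0,0,0,0,0,0,0],
])

```text
clock: 11.48
ee_pos: [0.5679, 0.0296, 0.1232]
orientation: [-180.0, 0.0, 3.7]
contact_force: [-0.9, 1.2, -0.0]
opening: 0.003
grip_force: 0.0
```

Call:
step_arm([
  [0.0,0.005,0.0003,-0.02,0,0,0],
  [0.0,0,0,-0.02,0,0,0],
  [0.0,0,0,-0.015,0,0,0],
  [0.0,0,0,-0.006,0,0,0],
  [0.0,0,0,-0.006,0,0,0],
  [0.0,0,0,-0.006,0,0,0],
  [0.0,0,0,-0.006,0,0,0],
  [0.0,0,0,-0.004,0,0,0],
  [0.0,0,0,0,0,0,0],
  [0.0,0,0,0,0,0,0],
])

```text
clock: 12.32
ee_pos: [0.5725, 0.0298, 0.0409]
orientation: [180.0, 0.0, 3.7]
contact_force: [-2.5, -0.4, 2.8]
opening: 0.005
grip_force: 1.2
```

Call:
step_arm([
  [0.0,0,0,-0.0015,0,0,0],
  [0.0,0,0,-0.0015,0,0,0],
  [0.0,0,0,-0.001,0,0,0],
  [0.0,0,0,-0.001,0,0,0],
  [0.0,0,0,0,0,0,0],
  [0.0,0,0,0,0,0,0],
])

```text
clock: 12.82
ee_pos: [0.5727, 0.0298, 0.0383]
orientation: [180.0, -0.0, 3.7]
contact_force: [-11.3, -0.2, 27.2]
opening: 0.009
grip_force: 13.2
```

```bash
python3 - <<'E'
from jig import *
a=np.radians(3.75); R=np.array([[np.cos(a),-np.sin(a)],[np.sin(a),np.cos(a)]])
snap('side','side4'); P=cloud('side','side4'); J=(P[:,:2]-[.5857,.0307])@R*1000; z=P[:,2]*1000
k=(J[:,0]>-100)&(J[:,0]<-45)&(abs(J[:,1])<16)&(z>50)&(z<64); print('tab',J[k].min(0),J[k].max(0))
for x in(-28,-20,-10,0,10): k=(abs(J[:,0]-x)<4)&(J[:,1]>20)&(J[:,1]<58)&(z>25)&(z<70); print(x,np.median(z[k]))
s=cv2.imread('pics/side4.png'); cv2.imwrite('pics/m5.png',cv2.resize(s[140:290,210:360],(600,600)))
print(ctrl.get_obs()['contact_force'],ctrl.get_obs()['ee_pos'])
E
```

```text
tab [-81.96589228  -3.7539005 ] [-63.36286999  11.42393518]
-28 38.887760021532216
-20 38.888890964118346
-10 39.01043342673638
0 39.27768382736851
10 38.756900505141914
[-12.2252763   -0.53540075  27.05726308] [0.57265621 0.02982048 0.03830613]
```

View pics/m5.png

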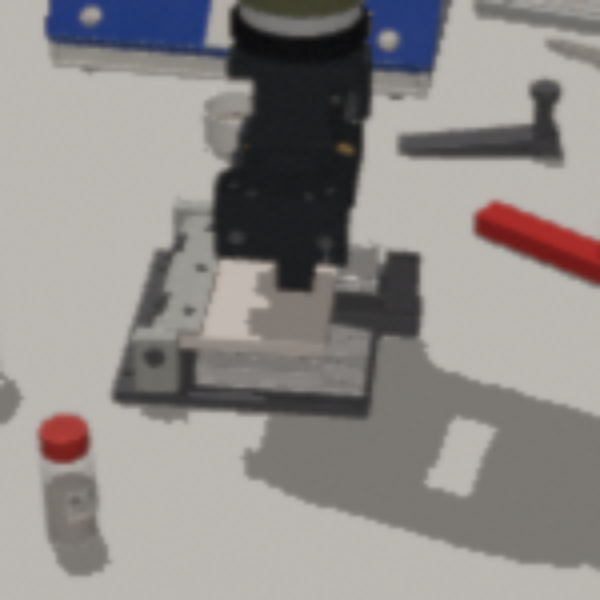

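The tile lies level, at about 38–39 mm along its length, and the fingers are holding it down. The spacer is home with its tab at crop (400,290), and the vial, cup and wedge haven't moved.

```bash
python3 -c "
from bench import ctrl
print(ctrl.close_job())"
```

```text
the job is handed in; nothing more can be done
None
```

The spacer is fully home against its end stop in the middle (open) lane and released. The tile is level on it and held down with about 27 N, and the job was handed in at about 13 s.

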